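# Clamp a block in the cam jig

## Task

Stand the pine block on its long narrow edge in the steel clamping jig, up against the low back fence and between the end stop and the round cam, and let go of it. Then push the cam lever round with closed fingers, without gripping it, through its quarter turn to its end stop, and hold it pressed there for about half a second with a steady push of about 15 N, never more than 25 N, so that the block is clamped square against fence and end stop. Do not press the block hard into the jig, take the hand away at the end, and leave the other things on the bench where they are.

Things in the scene. Friction and masses are not known exactly. Their poses are not given: they have to be found in the camera images.
- block_center (a point): Centre of the loose pine packing block, 110 x 55 x 38 mm, about 0.11 kg. At the start it already stands on the bench on a long narrow edge: 38 mm thick, 55 mm high, 110 mm long. Its own y axis runs along the 110 mm length, its z axis across the 38 mm thickness (horizontal), its x axis points straight down. It can be gripped from above across the 38 mm.
- cam_jig: Fixed clamping jig: dark steel plate 120 x 225 mm, 12 mm thick. Origin on the bench surface under the clamped block's centre; x points to the back fence (away from the robot), y to the end stop, z up. The block stands on the plate, its length along y. The fence's face is at x = +19 mm, its top only 15 mm above the plate: fingers pass over it. The -x side is open.
- jig_seat (a point): Where the block's centre is when clamped, 39.5 mm above the bench; axes as cam_jig's. The end stop (40 mm high above the plate) has a sprung rubber pad, at rest with its face at y = +52 mm from here, pressed back to +55 mm by about 12 N. With the lever at 0 the place between pad and cam is about 9 mm longer than the block (at 0.3 rad 5.5 mm), to the -y side.
- lever_pivot (a point): Point on the lever's vertical pivot axis, 87 mm to the -y side of jig_seat, 78 mm above the bench; axes as cam_jig's. The lever ends in an upright round grip, 18 mm in diameter, its axis 95 mm from the pivot's, from 54 to 100 mm above the bench; the flat bar below it lies at 46 to 54 mm. Round the pivot a 40 mm cam disc, 12 mm off-centre, pushes the block along +y as the lever turns.
- cam_lever (a joint): Lever angle, rad, growing clockwise seen from above. Near 0 it points along the jig's -y (right, away from the block); at 1.571, the end stop, about along -x (to the robot). The stop is adjustable, so these directions are off by up to 4 degrees either way, both alike. Starts at 0 to 0.3. Stiff: about 5 N at the grip moves it, up to 12 N near the end; it stays where it is left.
- tape_measure: Bystander: yellow tape measure, 71 x 76 x 37 mm. Origin at the centre of its underside.
- hex_nut_m20: Bystander: loose steel hexagon nut, 32 x 34 x 16 mm. Origin at the centre of its underside.
- bolt_m12: Bystander: steel hexagon bolt lying on the bench, 46 x 62 x 20 mm. Origin at the centre of its underside.
- old_cup: Bystander: mug with dark upper half, 80 x 114 x 94 mm. Origin at the centre of its underside.
- black_tape: Bystander: small roll of black tape lying flat, 53 x 51 x 19 mm. Origin at the centre of its underside.
Things that resemble listed ones, but are neither listed nor needed, are in the scene too. There is more than one size of the part that bears block_center; the job needs the smaller.

How it is judged:
By the outcome, as a careful person would: the job done as asked, in the order asked, and still so for the second after the job is handed in, with the robot touching nothing.
It also fails if it takes over 72 s, if anything falls off the work surface, if the arm or the gripper's body presses on something with over 40 N, if the wrist force passes 120 N, or if a joint passes its speed limit or range.

## Robot

A 6-joint arm with a two-finger parallel gripper is mounted at the origin on a cart in front of the work surface, level with it; the furniture and walls round the work are solid. World frame = base frame: x ahead of the robot, y to its left, z up, the work surface at z = 0. Lengths are in mm, angles in rad, forces in N, time in s.
With the tool pointing down it reaches from about 350 to 775 mm from the base axis. Payload 7.3 kg.
Tool frame: the origin (TCP) lies midway between the tips of the shut fingers; the grasp point (between the pads) lies 19 mm behind it; z points along the fingers, x is the direction in which the jaws open and shut, and the axes are right-handed (so a half turn about z gives the same grasp; the last joint's range is limited). The gripper opens to 92 mm and grips with 3 to 60 N. Pads are 19 mm wide; open, the fingers measure 130 mm over their backs; the gripper's body (75 mm by 190 mm) begins 47 mm behind the grasp point.
Start: joints at [1.06, 0.342, 1.524, -0, 1.275, -0.146], TCP at [187.287, 490.478, 226.741] pointing down, gripper open.
Joint ranges: [-2.53, 2.53], [-0.77, 2.02], [0.04, 2.7], [-1, 4.14], [0.28, 2.66], [-3.11, 3.11]. Speed limits (rad/s): [2.57, 2.57, 3.14, 3.14, 3.14, 3.14].

## Interface

Orientations are given as [roll, pitch, yaw] about the fixed x, y, z axes, in that order (R = Rz(yaw) Ry(pitch) Rx(roll)).
In Python, from plant import bot gives the robot as it stands.
- The arm moves only by the shell command python3 -m pendant 'ROWS' [OPENING]. ROWS is JSON, a list of rows, each an object with "linear": the shift along the world's x, y, z in mm, a list of three; "twist": the turn about the world's z in degrees. In form: [{"linear": [x, y, z], "twist": twist}, ...]. A call has 1 to 20 rows; each row is the pose to reach, as a shift and turn from the pose commanded when the call began; what a row does not reach only later rows make up. A row lasts 1/8 s, in which the tool goes at most 62.5 mm and 10.7 degrees, less where a joint would pass 70% of its speed; a pose out of reach is approached as far as the arm can. A call with a gripper value outside its range is refused whole. OPENING is the closure in counts, from 0 (fully open) to 255 (shut), set as the call begins (- or left out, the last holds). The fingers move at their own pace and stop on an object; the grip force is fixed at half the most. Time passes only in rows, so rows that repeat a pose let the fingers close. It gives the time, the measured TCP pose, the force and the opening at its end, in the units of the state.
- bot.get_obs(): the state, without advancing time (a new reading comes with each control period).
- bot.capture(name): name is "scene" or "top" or "wrist"; returns a dict with "frame" (420x560x3 uint8, blue, green, red), "z_map" (420x560 float32, mm along the optical axis (not along the pixel's ray), 0 where there is no reading), "fx", "fy", "cx", "cy" (pixels), "rvec" (rotation vector, rad) and "tvec" (3), from world to camera coordinates, as OpenCV has them. Camera axes: x right, y down, z forward; pixel columns grow to the right and rows downward; lengths in mm; the calibration is good to about 2 mm. A picture is of the moment at which its call begins.
- bot.close_job(): hands the job in, once; it reports no verdict.
The state is a dict: "time": time; "joint_positions": joint angles; "dq": joint speeds; "tau": joint torques, N m; "tool_pos": TCP position; "tcp_rot": TCP orientation; "contact_force": force on the tool from outside, world axes, zero at the start; "moment": the same for the moment, N m; "grip_width": finger opening in mm.
Only numpy, scipy, OpenCV 4.12 (cv2) and the standard library are available. Lean on these libraries where they do the work, as an engineer would, in place of code of your own. Each camera call takes 0.05 s, during which the arm holds its last target. There are 200 camera calls.

## Working session

There is one attempt and no reset: what is moved stays moved. The work goes in short steps, Python scripts to look and compute and a shell command to move; the robot and the scene stay as the last step left them, time stands still between calls to the robot, and variables do not carry over. Pictures are saved under pics/ and viewed, about 8 in all and at most 12, crops included, and the job is handed in when it is done.

```bash
mkdir -p pics; ls; python3 - <<'E'
from plant import bot
import cv2,numpy as np
o=bot.get_obs();print(o)
for n in("top","scene"):
    c=bot.capture(n);cv2.imwrite(f"pics/{n}0.png",c["frame"]);np.savez(f"pics/{n}0.npz",**c)
    print(n,c["fx"],c["cx"],c["cy"],c["rvec"],c["tvec"])
E
```

```text
pics
{'time': 0.0, 'joint_positions': array([ 1.05998879e+00,  3.42689594e-01,  1.52503851e+00,  1.56963563e-05,
        1.27537467e+00, -1.46029548e-01]), 'dq': array([ 6.41315165e-04, -3.26761218e-04,  1.36334843e-03,  2.24481769e-05,
        5.31696388e-04,  1.32007839e-03]), 'tau': array([ 1.15997234e-03, -4.31248677e+01, -2.44226342e+01,  7.18008773e-02,
        5.61328093e-02, -1.44677829e-04]), 'tool_pos': array([187.07633432, 490.09963012, 226.05465095]), 'tcp_rot': array([-3.14135806e+00,  1.49186012e-03,  1.20601394e+00]), 'contact_force': array([ 0.57516439,  0.30460389, -0.36167006]), 'moment': array([ 0.00897471, -0.01109124,  0.00128849]), 'grip_width': 91.78816955325976}
top 537.7203954347272 279.8578012643824 201.88742845856092 [ 2.02113524 -2.20792996  0.22547039] [  63.60505407  543.20200446 1616.3886626 ]
scene 545.3203300994298 275.68165530046423 211.0113371803943 [ 2.29441523 -0.63526901  0.26754244] [-465.98669353  276.38208537 1172.33819416]
```

View pics/top0.png

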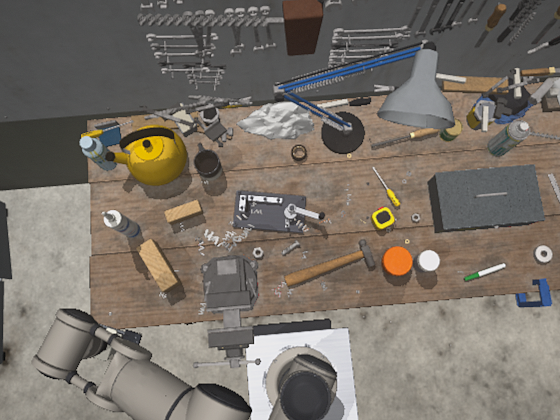

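View pics/scene0.png

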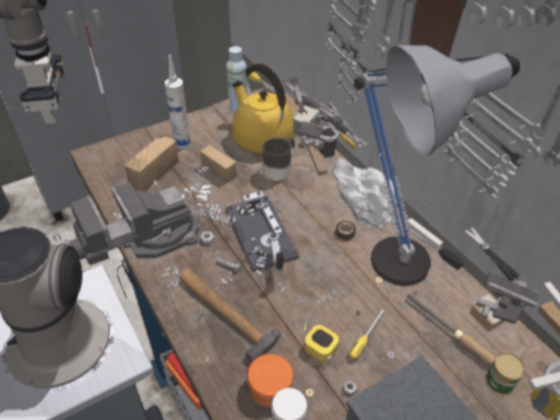

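The top view shows the small block at (183,211), the jig at (270,210) with its lever grip near (320,216), the vise at (230,280) and the cup at (206,163). The larger lookalike block is at (158,265).

```bash
cat > h.py <<'E'
import numpy as np,cv2
def world(c):
    z=c["z_map"].astype(float);v,u=np.mgrid[:z.shape[0],:z.shape[1]]
    P=np.stack([(u-c["cx"])/c["fx"]*z,(v-c["cy"])/c["fy"]*z,z],-1)
    R=cv2.Rodrigues(np.array(c["rvec"]))[0]
    W=(P-np.array(c["tvec"]).ravel())@R; W[z==0]=np.nan
    return W
def proj(c,p):
    K=np.array([[c["fx"],0,c["cx"]],[0,c["fy"],c["cy"]],[0,0,1.]])
    return cv2.projectPoints(np.float64(p).reshape(-1,1,3),np.float64(c["rvec"]),np.float64(c["tvec"]),K,None)[0][:,0]
def rect(W,c0,r,z0,z1):
    m=(np.hypot(W[...,0]-c0[0],W[...,1]-c0[1])<r)&(W[...,2]>z0)&(W[...,2]<z1)
    p=W[m]; return p,cv2.minAreaRect(p[:,:2].astype(np.float32))
E
python3 - <<'E'
from h import *
c=np.load("pics/top0.npz");W=world(c)
for u,v in[(183,211),(291,211),(320,216),(245,197),(262,197),(270,225),(206,163),(158,265)]:print(u,v,W[v,u].round(1))
p,r=rect(W,W[211,183],80,48,62);print(len(p),p.mean(0),r)
p,r=rect(W,W[210,270],170,8,16);print(len(p),p.mean(0),r)
p,r=rect(W,W[216,320],30,85,110);print(len(p),p.mean(0),r)
E
```

```text
183 211 [545.1 317.6  52.8]
291 211 [513. -16.  66.]
320 216 [482.4 -99.7 107.6]
245 197 [572.2 122.4  54. ]
262 197 [572.9  70.   29.5]
270 225 [484.   52.4  13. ]
206 163 [708.2 243.2   2.3]
158 265 [381.4 395.3  83.7]
408 [546.9714804  319.84507631  55.04159276] ((547.239501953125, 320.90765380859375), (40.23089599609375, 110.09352111816406), 14.962035179138184)
1683 [518.78505802  54.21725332  11.80409939] ((529.24560546875, 43.9656982421875), (323.64947509765625, 334.4847412109375), 64.6153564453125)
32 [ 488.126272   -105.01014397   98.02887986] ((488.8122863769531, -105.16322326660156), (13.973920822143555, 15.955238342285156), 4.322676658630371)
```

```bash
python3 -m pendant '[{"linear":[40,-20,20],"twist":-6},{"linear":[80,-40,30],"twist":-12},{"linear":[120,-55,30],"twist":-18},{"linear":[160,-75,30],"twist":-24},{"linear":[200,-90,30],"twist":-30},{"linear":[240,-110,30],"twist":-36},{"linear":[280,-130,30],"twist":-42},{"linear":[320,-150,30],"twist":-48},{"linear":[345,-165,30],"twist":-54},{"linear":[360,-170,30],"twist":-54},{"linear":[360,-170,30],"twist":-54},{"linear":[360,-170,30],"twist":-54}]' 0
python3 - <<'E'
from plant import bot
from h import *
n="wrist"
c=bot.capture(n);cv2.imwrite(f"pics/w1.png",c["frame"]);np.savez(f"pics/w1.npz",**c)
print(bot.get_obs()["tool_pos"])
W=world(c)
p,r=rect(W,(547,320),80,48,62);print(len(p),p.mean(0),r)
E
```

```text
time: 1.6
tool_pos: [546.3, 321.3, 256.7]
tcp_rot: [-3.141, 0.0, 0.266]
contact_force: [0.2, -0.4, -1.3]
grip_width: 92.2
[546.26225152 321.36450368 256.88099439]
2600 [546.41004498 322.02996031  56.00211682] ((547.0531005859375, 320.0260314941406), (37.65371322631836, 108.16490936279297), 14.800965309143066)
```

View pics/w1.png

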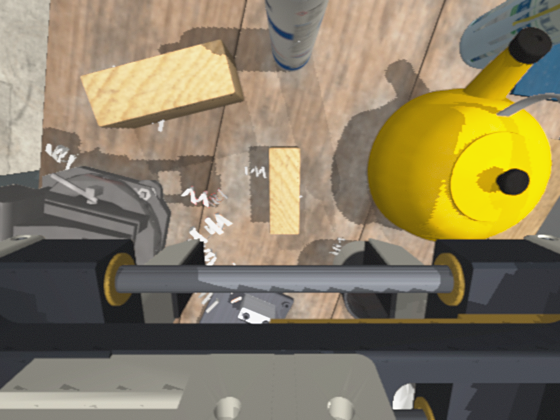

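The wrist picture shows the small block standing at (285,190), with the kettle to its right (left edge at u≈368) and the larger block at (160,85). I'll check clearance to the kettle before going down.

```bash
python3 - <<'E'
from h import *
for f in("top0","w1","scene0"):
    c=np.load(f"pics/{f}.npz");W=world(c);a=np.radians(15)
    d=W[...,:2]-[547,320.3]; X=d@[np.cos(a),np.sin(a)];Y=d@[-np.sin(a),np.cos(a)]
    m=(abs(Y)<48)&(abs(X)<140)&(abs(X)>24)&(W[...,2]>6)&(W[...,2]<190)
    for lo,hi in((6,70),(70,190)):
        k=m&(W[...,2]>lo)&(W[...,2]<hi)
        for s in(1,-1):
            q=(X*s)[k&(X*s>0)]; print(f,lo,s,len(q),np.sort(q)[:5].round(0) if len(q) else '')
E
```

```text
top0 6 1 299 [32. 34. 34. 36. 37.]
top0 6 -1 153 [25. 25. 25. 26. 26.]
top0 70 1 151 [122. 123. 123. 124. 124.]
top0 70 -1 0 
w1 6 1 1288 [113. 113. 113. 113. 113.]
w1 6 -1 405 [26. 27. 27. 27. 27.]
w1 70 1 1281 [122. 122. 122. 122. 123.]
w1 70 -1 0 
scene0 6 1 517 [107. 107. 107. 108. 108.]
scene0 6 -1 178 [24. 24. 24. 24. 24.]
scene0 70 1 229 [118. 119. 120. 120. 121.]
scene0 70 -1 0
```

```bash
python3 -m pendant '[{"linear":[0,0,-50],"twist":0},{"linear":[0,0,-100],"twist":0},{"linear":[0,0,-150],"twist":0},{"linear":[0,0,-190],"twist":0},{"linear":[0,0,-215],"twist":0},{"linear":[0,0,-228],"twist":0},{"linear":[0,0,-235],"twist":0},{"linear":[0,0,-235],"twist":0},{"linear":[0,0,-235],"twist":0}]'
python3 -m pendant '[{"linear":[0,0,0],"twist":0},{"linear":[0,0,0],"twist":0},{"linear":[0,0,0],"twist":0},{"linear":[0,0,0],"twist":0},{"linear":[0,0,0],"twist":0},{"linear":[0,0,0],"twist":0},{"linear":[0,0,0],"twist":0},{"linear":[0,0,0],"twist":0},{"linear":[0,0,0],"twist":0},{"linear":[0,0,0],"twist":0}]' 255
```

```text
time: 2.78
tool_pos: [547.9, 320.8, 22.9]
tcp_rot: [-3.141, -0.002, 0.264]
contact_force: [1.1, 0.6, 0.6]
grip_width: 91.5
time: 4.03
tool_pos: [547.3, 320.5, 21.7]
tcp_rot: [3.142, -0.0, 0.264]
contact_force: [0.4, -0.9, 0.3]
grip_width: 37.9
```

```bash
python3 - <<'E'
from h import *
c=np.load("pics/top0.npz");W=world(c)
m=(W[...,2]>110)&(W[...,0]>300)&(W[...,0]<850)&(abs(W[...,1])<480)
import collections
q=collections.Counter(map(tuple,(W[m]//60*60).astype(int)));print(sorted(k+(v,) for k,v in q.items() if v>3))
E
python3 -m pendant '[{"linear":[0,0,30],"twist":0},{"linear":[0,0,80],"twist":0},{"linear":[0,0,130],"twist":0},{"linear":[0,0,180],"twist":0},{"linear":[0,0,230],"twist":0},{"linear":[-5,-30,270],"twist":0},{"linear":[-10,-70,300],"twist":0},{"linear":[-15,-115,310],"twist":0},{"linear":[-20,-160,310],"twist":0},{"linear":[-25,-205,310],"twist":0},{"linear":[-30,-250,310],"twist":0},{"linear":[-30,-295,310],"twist":0},{"linear":[-30,-335,310],"twist":0},{"linear":[-30,-365,310],"twist":0},{"linear":[-30,-380,310],"twist":0},{"linear":[-30,-380,310],"twist":0},{"linear":[-30,-380,310],"twist":0},{"linear":[-30,-380,310],"twist":0}]'
python3 - <<'E'
from plant import bot
from h import *
c=bot.capture("wrist");cv2.imwrite(f"pics/w2.png",c["frame"]);np.savez(f"pics/w2.npz",**c)
W=world(c)
p,r=rect(W,(489,-105),30,80,110);print(len(p),p.mean(0) if len(p) else'',r)
p,r=rect(W,(520,54),150,9,15);print(len(p),p.mean(0),r)
p,r=rect(W,(560,80),150,22,31);print(len(p),p.mean(0),r)
E
```

```text
[(np.int64(300), np.int64(120), np.int64(60), 27), (np.int64(300), np.int64(180), np.int64(60), 41), (np.int64(360), np.int64(-480), np.int64(60), 13), (np.int64(420), np.int64(-480), np.int64(60), 45), (np.int64(480), np.int64(-480), np.int64(60), 62), (np.int64(480), np.int64(420), np.int64(60), 10), (np.int64(480), np.int64(420), np.int64(120), 87), (np.int64(480), np.int64(420), np.int64(180), 110), (np.int64(540), np.int64(-480), np.int64(60), 38), (np.int64(540), np.int64(-420), np.int64(480), 4), (np.int64(540), np.int64(-420), np.int64(540), 64), (np.int64(540), np.int64(-360), np.int64(480), 52), (np.int64(540), np.int64(-360), np.int64(540), 11), (np.int64(540), np.int64(-360), np.int64(600), 271), (np.int64(540), np.int64(-300), np.int64(600), 195), (np.int64(540), np.int64(-240), np.int64(600), 5), (np.int64(600), np.int64(-360), np.int64(480), 355), (np.int64(600), np.int64(-360), np.int64(540), 7), (np.int64(600), np.int64(-360), np.int64(600), 370), (np.int64(600), np.int64(-300), np.int64(480), 298), (np.int64(600), np.int64(-300), np.int64(600), 667), (np.int64(600),
[... 4250 characters left out ...]
.int64(840), np.int64(240), np.int64(60), 9), (np.int64(840), np.int64(240), np.int64(120), 51), (np.int64(840), np.int64(300), np.int64(60), 16), (np.int64(840), np.int64(300), np.int64(120), 29), (np.int64(840), np.int64(360), np.int64(120), 39)]
time: 6.28
tool_pos: [517.3, -58.5, 331.8]
tcp_rot: [-3.141, -0.0, 0.265]
contact_force: [-0.8, -0.3, -1.1]
grip_width: 38.0
0  ((0.0, 0.0), (0.0, 0.0), 0.0)
7961 [518.16917327  69.4895075   12.96190064] ((487.5934753417969, 67.38302612304688), (240.37205505371094, 210.1090850830078), 80.15302276611328)
782 [565.24889574  67.56138129  27.760773  ] ((528.4083251953125, 48.54020309448242), (116.28614044189453, 166.9965057373047), 1.9237353801727295)
```

View pics/w2.png

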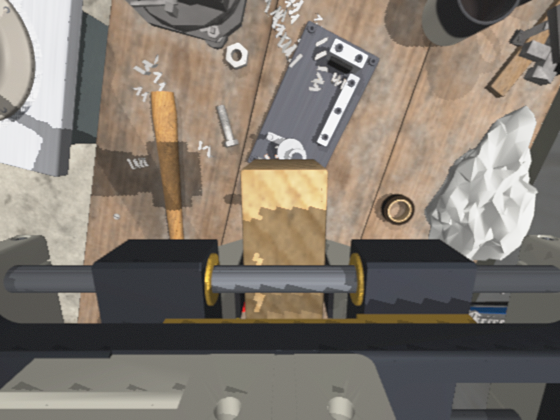

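The wrist picture shows the jig plate (315,95), the fence strip (340,108) at the right, and the end stop (348,55). The pivot/cam is at (290,148), partly behind the held block.

```bash
python3 - <<'E'
from h import *
c=np.load("pics/w2.npz");W=world(c)
def comp(mask,uv,name):
    n,l=cv2.connectedComponents(mask.astype(np.uint8),connectivity=4)
    k=l[uv[1],uv[0]]; 
    p=W[l==k] if k else W[:0].reshape(-1,3)
    print(name,k,len(p),np.median(p,0).round(1) if len(p) else '',cv2.minAreaRect(p[:,:2].astype(np.float32)) if len(p) else '',cv2.minAreaRect(p[:,:2].astype(np.float32)) and cv2.boxPoints(cv2.minAreaRect(p[:,:2].astype(np.float32))).round(1).tolist())
Z=W[...,2]
print(W[110,340],W[50,345],W[100,310],W[150,290])
comp((Z>24)&(Z<32),(340,110),"fence")
comp((Z>46)&(Z<60),(345,50),"stop")
comp((Z>7)&(Z<18),(310,100),"plate")
f=c["frame"][20:175,230:400];cv2.imwrite("pics/w2c.png",cv2.resize(f,None,fx=4,fy=3.8,interpolation=cv2.INTER_CUBIC)[:600])
E
```

```text
[571.02528968  63.27083948  32.68832683] [550.60624108 135.48124683  53.45822993] [525.33591942  67.67999751  11.13592525] [514.68025317 -11.56505762  45.22250176]
fence 0 0   [[0.0, 0.0], [0.0, 0.0], [0.0, 0.0], [0.0, 0.0]]
stop 19 585 [555.5 132.   53.1] ((555.6409301757812, 131.36990356445312), (22.829336166381836, 49.9250602722168), 80.6424331665039) [[529.2000122070312, 124.19999694824219], [578.4000244140625, 116.0], [582.0999755859375, 138.60000610351562], [532.9000244140625, 146.6999969482422]]
plate 27 7783 [518.7  67.1  13.1] ((528.3556518554688, 52.33979797363281), (224.33477783203125, 124.95571899414062), 80.32904052734375) [[447.8999938964844, -47.70000076293945], [571.0999755859375, -68.69999694824219], [608.7999877929688, 152.39999389648438], [485.6000061035156, 173.39999389648438]]
```

View pics/w2c.png

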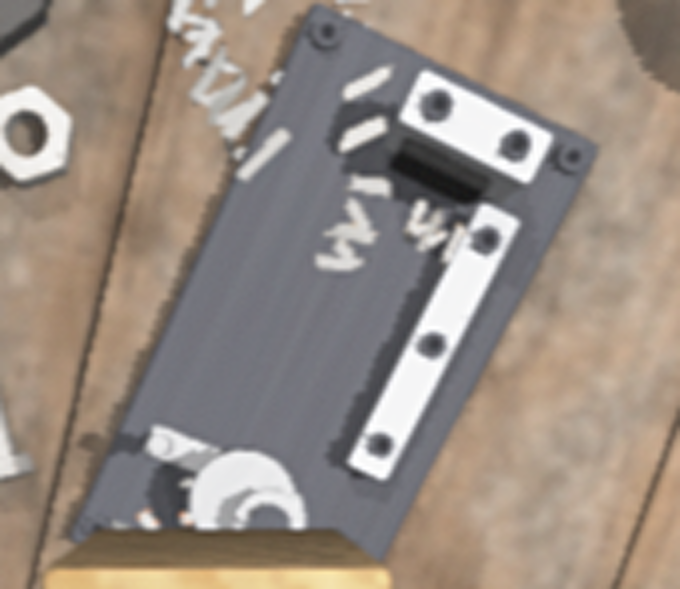

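```bash
cat >> h.py <<'E'
def ray(c,uv,z):
    uv=np.atleast_2d(np.float64(uv));R=cv2.Rodrigues(np.float64(c["rvec"]))[0];t=np.float64(c["tvec"]).ravel()
    d=np.c_[(uv[:,0]-c["cx"])/c["fx"],(uv[:,1]-c["cy"])/c["fy"],np.ones(len(uv))]@R;o=-R.T@t
    return o+d*((z-o[2])/d[:,2])[:,None]
E
python3 - <<'E'
from h import *
c=np.load("pics/w2.npz");f=lambda L:[(229.5+u/4+.125,19.5+v/3.8+.13) for u,v in L]
F=ray(c,f([(350,462),(479,204),(519,222),(388,480)]),27);print("fence",F.round(1).tolist())
S=ray(c,f([(401,117),(530,184),(553,132),(422,70)]),52);print("stop",S.round(1).tolist())
P=ray(c,f([(318,5),(598,150),(75,538)]),12);print("plate",P.round(1).tolist())
an=lambda d:np.degrees(np.arctan2(d[1],d[0])).round(2)
print(an(F[1]-F[0])-90,an(F[2]-F[3])-90,an(S[1]-S[0]),an(S[2]-S[3]),an(P[1]-P[0]),an(P[0]-P[2])-90)
E
python3 - <<'E'
from h import *
c=np.load("pics/top0.npz");W=world(c);Z=W[...,2]
n,l=cv2.connectedComponents(((Z>6)&(Z<18)).astype(np.uint8),connectivity=4);k=l[225,270];p=W[l==k];print(len(p),cv2.minAreaRect(p[:,:2].astype(np.float32)))
E
```

```text
fence [[552.0, 11.4, 27.0], [569.4, 115.7, 27.0], [585.5, 113.5, 27.0], [568.2, 8.4, 27.0]]
stop [[531.2, 130.1, 52.0], [580.4, 120.8, 52.0], [582.4, 139.0, 52.0], [533.5, 146.2, 52.0]]
plate [[493.6, 170.1, 12.0], [608.2, 149.3, 12.0], [455.6, -47.7, 12.0]]
-9.469999999999999 -9.349999999999994 -10.64 -8.4 -10.26 -9.89
1704 ((532.1290283203125, 51.939117431640625), (231.02230834960938, 126.65999603271484), 80.4527359008789)
```

```bash
python3 -m pendant '[{"linear":[-4,-25,0],"twist":-5},{"linear":[-8,-50,0],"twist":-10},{"linear":[-12,-75,0],"twist":-15},{"linear":[-18,-100,0],"twist":-20},{"linear":[-20,-110,0],"twist":-24.8},{"linear":[-20,-110,0],"twist":-24.8},{"linear":[-20,-110,0],"twist":-24.8},{"linear":[-20,-110,0],"twist":-24.8}]'
python3 - <<'E'
from plant import bot
from h import *
c=bot.capture("wrist");np.savez(f"pics/w3.npz",**c)
W=world(c)
cv2.imwrite("pics/w3.png",cv2.resize(c["frame"][:260,120:480],None,fx=2.2,fy=2.2,interpolation=cv2.INTER_CUBIC))
print(bot.get_obs()["tool_pos"],bot.get_obs()["tcp_rot"])
p,r=rect(W,(489,-105),30,85,110);print(len(p),p.mean(0) if len(p) else'',r)
w=np.load("pics/w2.npz");W2=world(w)
for v in range(52,76,2):print(v,W2[v,[334,340,346]].round(0).tolist(),w["frame"][v,340])
E
```

```text
time: 7.32
tool_pos: [497.5, -168.8, 331.8]
tcp_rot: [-3.142, -0.0, -0.167]
contact_force: [0.4, -0.8, -0.8]
grip_width: 38.1
[ 497.44429084 -168.91332981  331.81449635] [-3.14156411e+00 -2.42662234e-04 -1.67671548e-01]
153 [ 489.81376489 -106.00269929  100.4058867 ] ((489.6354064941406, -105.83660888671875), (16.4633846282959, 16.971668243408203), 80.4990005493164)
52 [[537.0, 130.0, 52.0], [545.0, 132.0, 52.0], [553.0, 133.0, 54.0]] [230 227 226]
54 [[538.0, 127.0, 52.0], [546.0, 129.0, 53.0], [553.0, 131.0, 54.0]] [246 245 245]
56 [[539.0, 127.0, 45.0], [546.0, 127.0, 53.0], [554.0, 129.0, 54.0]] [236 233 233]
58 [[540.0, 124.0, 46.0], [548.0, 126.0, 49.0], [555.0, 126.0, 55.0]] [93 91 91]
60 [[541.0, 122.0, 45.0], [nan, nan, nan], [556.0, 125.0, 52.0]] [62 62 63]
62 [[542.0, 119.0, 46.0], [549.0, 121.0, 47.0], [558.0, 124.0, 46.0]] [58 58 57]
64 [[543.0, 120.0, 35.0], [550.0, 119.0, 47.0], [558.0, 122.0, 45.0]] [50 50 52]
66 [[545.0, 119.0, 26.0], [551.0, 118.0, 42.0], [559.0, 119.0, 47.0]] [26 26 26]
68 [[547.0, 119.0, 17.0], [553.0, 117.0, 33.0], [560.0, 117.0, 46.0]] [28 27 27]
70 [[548.0, 117.0, 13.0], [555.0, 117.0, 23.0], [562.0, 116.0, 37.0]] [31 33 33]
72 [[549.0, 115.0, 14.0], [557.0, 117.0, 14.0], [564.0, 116.0, 28.0]] [69 63 64]
74 [[546.0, 104.0, 51.0], [559.0, 115.0, 11.0], [566.0, 116.0, 18.0]] [86 85 85]
```

View pics/w3.png

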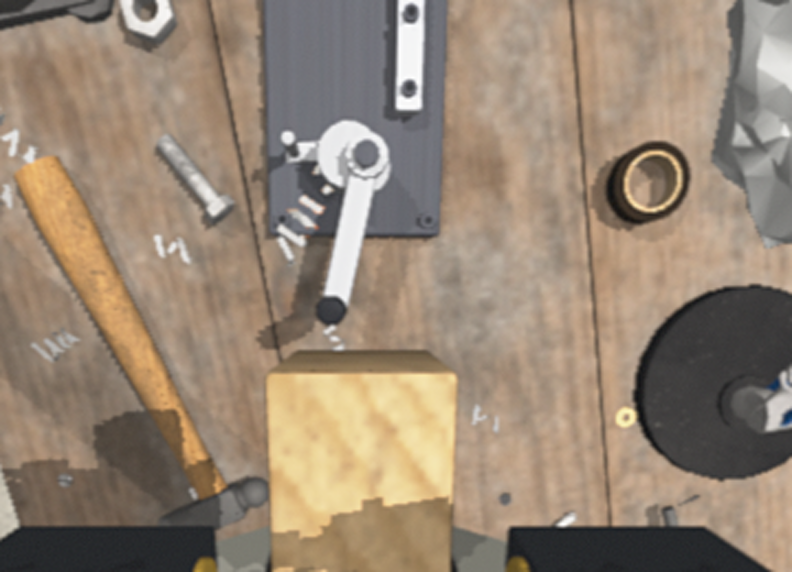

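```bash
python3 - <<'E'
from h import *
c=np.load("pics/w3.npz");W=world(c);f=lambda L:[(119.5+(u+.5)/2.2,-.5+(v+.5)/2.2) for u,v in L]
y=np.radians(-9.6);X=np.array([np.cos(y),np.sin(y)]);Y=np.array([-X[1],X[0]])
def s(n,p): print(n,p.round(1).tolist(),"jig x,y",(p[:,:2]@X).round(1),(p[:,:2]@Y).round(1))
for u,v in f([(367,153),(331,310)]):print(W[int(v+.5),int(u+.5)].round(1))
s("pivot",ray(c,f([(367,153)]),78));s("grip",ray(c,f([(331,310)]),100))
s("fence",ray(c,f([(399,3),(396,107),(421,108)]),27))
s("plate",ray(c,f([(265,150),(443,120),(270,236),(438,236)]),12))
w=np.load("pics/w2.npz");g=lambda L:[(229.5+u/4+.125,19.5+v/3.8+.13) for u,v in L]
s("fence2",ray(w,g([(350,462),(479,204)]),27));s("plate2",ray(w,g([(318,5),(598,150),(75,538)]),12))
p,r=rect(W,(489,-105),30,85,110);s("gripd",p.mean(0)[None])
E
```

```text
[527.5 -18.6  63.6]
[ 490.3 -106.5  101. ]
pivot [[526.3, -21.7, 78.0]] jig x,y [522.5] [66.4]
grip [[490.6, -106.1, 100.0]] jig x,y [501.4] [-22.8]
fence [[562.2, 69.8, 27.0], [551.4, 12.1, 27.0], [567.3, 8.8, 27.0]] jig x,y [542.7 541.7 557.9] [162.6 103.9 103.3]
plate [[460.9, 4.5, 12.0], [582.8, 2.7, 12.0], [453.1, -50.3, 12.0], [569.4, -69.9, 12.0]] jig x,y [453.7 574.2 455.2 573.1] [81.3 99.9 26.  26.1]
fence2 [[552.0, 11.4, 27.0], [569.4, 115.7, 27.0]] jig x,y [542.4 542.2] [103.3 209.1]
plate2 [[493.6, 170.1, 12.0], [608.2, 149.3, 12.0], [455.6, -47.7, 12.0]] jig x,y [458.3 574.8 457.2] [250.  248.7  28.9]
gripd [[489.8, -106.0, 100.4]] jig x,y [500.6] [-22.8]
```

The pivot's x agrees with the fence, and the pad and pivot put the seat at the same y to 0.1 mm. That gives seat ≈ (542.1, 67.0), jig yaw −9.6° and lever ≈ 0.24 rad. Next I'll bring the block over the seat.

```bash
python3 -m pendant '[{"linear":[6,33,0],"twist":0},{"linear":[14,75,0],"twist":0},{"linear":[22,120,0],"twist":0},{"linear":[30,165,0],"twist":0},{"linear":[37,205,-10],"twist":0},{"linear":[41.3,225,-50],"twist":0},{"linear":[41.3,231,-100],"twist":0},{"linear":[41.3,231,-150],"twist":0},{"linear":[41.3,231,-200],"twist":0},{"linear":[41.3,231,-235],"twist":0},{"linear":[41.3,231,-260],"twist":0},{"linear":[41.3,231,-270],"twist":0},{"linear":[41.3,231,-270],"twist":0},{"linear":[41.3,231,-270],"twist":0},{"linear":[41.3,231,-270],"twist":0}]'
python3 - <<'E'
from plant import bot
from h import *
for n in("top","scene","wrist"):
    c=bot.capture(n);np.savez(f"pics/{n}4.npz",**c)
    if n=="wrist":cv2.imwrite("pics/w4.png",c["frame"])
o=bot.get_obs();print(o["tool_pos"],o["tcp_rot"],o["contact_force"])
E
```

```text
time: 9.25
tool_pos: [539.3, 61.5, 62.8]
tcp_rot: [-3.141, -0.002, -0.169]
contact_force: [0.1, -0.1, -0.9]
grip_width: 37.6
[538.87134375  61.47205469  62.30995734] [-3.14144853e+00 -1.12151739e-03 -1.69338636e-01] [ 0.2609313  -0.14397161 -0.50005573]
```

View pics/w4.png

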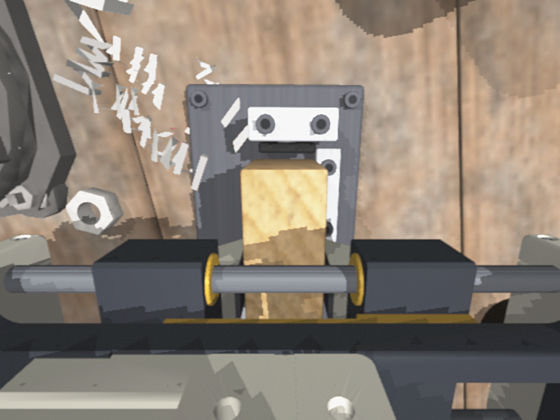

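The wrist picture shows the block square above the plate. Its far end (v≈160–168) is just short of the pad (v≈150), and the fence edge is at u≈327. Now I'll check the gaps.

```bash
python3 - <<'E'
from h import *
c=np.load("pics/wrist4.npz");W=world(c)
y=np.radians(-9.6);X=np.array([np.cos(y),np.sin(y)]);Y=np.array([-X[1],X[0]])
def s(n,p): print(n,"rel seat",(p[:,:2]@X-523.3).round(1),(p[:,:2]@Y-156.5).round(1))
g=c["frame"][:,:,1].astype(int)
print("col285",[(v,g[v,285],W[v,285,2].round(0)) for v in range(138,176,2)])
print("row200 ",[(u,g[200,u],W[200,u,2].round(0)) for u in range(316,346,2)])
s("block far top edge",ray(c,[(284,168)],95.6)); s("block far bottom",ray(c,[(284,160)],40.6));s("stop front top",ray(c,[(284,141)],52));s("pad front z47",ray(c,[(284,151)],47));s("pad front z47",ray(c,[(284,157)],47))
s("block top L/R",ray(c,[(242.5,180),(326.5,180)],95.6))
p=W[(W[...,2]>90)&(W[...,2]<102)&(np.arange(420)[:,None]<235)];s("top pts",np.array([p.min(0),p.max(0)]))
E
```

```text
col285 [(138, np.int64(248), np.float64(54.0)), (140, np.int64(206), np.float64(52.0)), (142, np.int64(79), np.float64(41.0)), (144, np.int64(55), np.float64(46.0)), (146, np.int64(58), np.float64(47.0)), (148, np.int64(63), np.float64(46.0)), (150, np.int64(63), np.float64(45.0)), (152, np.int64(53), np.float64(45.0)), (154, np.int64(73), np.float64(13.0)), (156, np.int64(72), np.float64(14.0)), (158, np.int64(75), np.float64(14.0)), (160, np.int64(90), np.float64(54.0)), (162, np.int64(107), np.float64(67.0)), (164, np.int64(118), np.float64(77.0)), (166, np.int64(129), np.float64(88.0)), (168, np.int64(138), np.float64(94.0)), (170, np.int64(218), np.float64(97.0)), (172, np.int64(219), np.float64(96.0)), (174, np.int64(207), np.float64(97.0))]
row200  [(316, np.int64(229), np.float64(97.0)), (318, np.int64(228), np.float64(97.0)), (320, np.int64(208), np.float64(97.0)), (322, np.int64(219), np.float64(97.0)), (324, np.int64(229), np.float64(96.0)), (326, np.int64(211), np.float64(95.0)), (328, np.int64(241), np.float64(27.0)), (330, np.int64(243), np.float64(28.0)), (332, np.int64(243), np.float64(27.0)), (334, np.int64(243), np.float64(27.0)), (336, np.int64(244), np.float64(28.0)), (338, np.int64(166), np.float64(13.0)), (340, np.int64(109), np.float64(13.0)), (342, np.int64(116), np.float64(14.0)), (344, np.int64(115), np.float64(12.0))]
block far top edge rel seat [-1.6] [48.4]
block far bottom rel seat [-1.5] [47.2]
stop front top rel seat [-1.5] [58.7]
pad front z47 rel seat [-1.5] [52.9]
pad front z47 rel seat [-1.5] [49.5]
block top L/R rel seat [-19.6  16.7] [43.2 43.2]
top pts rel seat [-19.7  15.5] [12.3 54.2]
```

```bash
python3 -m pendant '[{"linear":[0,0,-10],"twist":0},{"linear":[0,0,-18],"twist":0},{"linear":[0,0,-23],"twist":0},{"linear":[0,0,-25],"twist":0},{"linear":[0,0,-26.5],"twist":0},{"linear":[0,0,-26.5],"twist":0},{"linear":[0,0,-26.5],"twist":0}]'; python3 -m pendant '[{"linear":[0,0,-0.5],"twist":0},{"linear":[0,0,-1],"twist":0},{"linear":[0,0,-1],"twist":0},{"linear":[0,0,-1],"twist":0}]'
```

```text
time: 10.28
tool_pos: [538.7, 61.5, 35.4]
tcp_rot: [-3.142, -0.001, -0.169]
contact_force: [0.4, 0.1, -0.6]
grip_width: 37.6
time: 10.78
tool_pos: [538.6, 61.5, 34.2]
tcp_rot: [3.142, -0.0, -0.169]
contact_force: [-0.2, 0.0, -1.7]
grip_width: 37.7
```

```bash
python3 -m pendant '[{"linear":[0.5,-0.1,0],"twist":0},{"linear":[1,-0.2,0],"twist":0},{"linear":[1.5,-0.25,0],"twist":0},{"linear":[1.5,-0.25,0],"twist":0}]'; python3 -m pendant '[{"linear":[0.4,-0.1,0],"twist":0},{"linear":[0.8,-0.15,0],"twist":0},{"linear":[0.8,-0.15,0],"twist":0}]'
```

```text
time: 11.28
tool_pos: [540.2, 61.2, 34.2]
tcp_rot: [3.142, -0.0, -0.169]
contact_force: [-0.6, 0.4, -1.9]
grip_width: 38.0
time: 11.65
tool_pos: [540.3, 61.2, 34.1]
tcp_rot: [3.142, 0.001, -0.169]
contact_force: [-2.5, 0.4, 0.3]
grip_width: 37.7
```

```bash
python3 -m pendant '[{"linear":[0.4,-0.1,0],"twist":0},{"linear":[0.4,-0.1,0],"twist":0}]'; python3 -m pendant '[{"linear":[0,0,-0.4],"twist":0},{"linear":[0,0,-0.4],"twist":0},{"linear":[0,0,-0.4],"twist":0}]'
```

```text
time: 11.9
tool_pos: [540.4, 61.2, 34.0]
tcp_rot: [3.142, 0.002, -0.169]
contact_force: [-5.3, 2.0, 1.3]
grip_width: 38.0
time: 12.28
tool_pos: [540.4, 61.1, 33.7]
tcp_rot: [3.141, 0.002, -0.169]
contact_force: [-4.9, 0.8, 2.4]
grip_width: 38.1
```

```bash
python3 -m pendant '[{"linear":[0,0,0],"twist":0},{"linear":[0,0,0],"twist":0},{"linear":[0,0,0],"twist":0},{"linear":[0,0,0],"twist":0}]' 80; python3 -m pendant '[{"linear":[0,0,15],"twist":0},{"linear":[0,0,50],"twist":0},{"linear":[0,0,100],"twist":0},{"linear":[0,0,150],"twist":0},{"linear":[0,0,190],"twist":0},{"linear":[0,0,200],"twist":0},{"linear":[0,0,200],"twist":0},{"linear":[0,0,200],"twist":0}]'
python3 - <<'E'
from plant import bot
from h import *
c=bot.capture("wrist");np.savez("pics/w5.npz",**c);cv2.imwrite("pics/w5.png",c["frame"][:320])
W=world(c)
y=np.radians(-9.6);X=np.array([np.cos(y),np.sin(y)]);Y=np.array([-X[1],X[0]])
p=W[(W[...,2]>60)&(W[...,2]<75)&(np.hypot(W[...,0]-542,W[...,1]-67)<80)]
print(p.mean(0));r=cv2.minAreaRect(p[:,:2].astype(np.float32));print(r,np.array(r[0])@X-523.3,np.array(r[0])@Y-156.5)
E
```

```text
time: 12.78
tool_pos: [541.6, 60.9, 33.9]
tcp_rot: [-3.142, -0.001, -0.169]
contact_force: [-0.3, 0.6, 0.5]
grip_width: 62.8
time: 13.78
tool_pos: [540.5, 61.0, 232.4]
tcp_rot: [3.141, 0.003, -0.169]
contact_force: [-0.1, 0.0, -1.2]
grip_width: 63.2
[540.68999724  63.35674202  67.98278469]
((538.5946044921875, 51.40754699707031), (127.9285659790039, 37.97041320800781), 80.14303588867188) -0.8210265675976416 -15.991615206156041
```

View pics/w5.png

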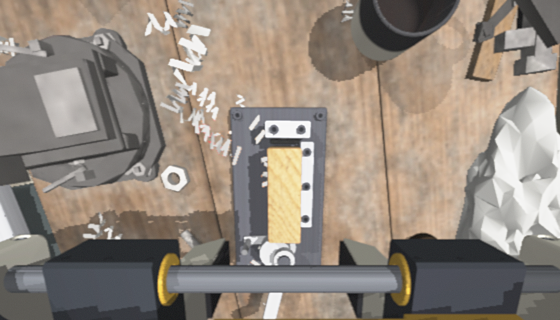

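The picture shows the block against the fence between the pad (285,143) and the cam (262,250), with the hand clear. Next I'll shut the fingers and go behind the lever grip.

```bash
python3 -m pendant '[{"linear":[-1,-15,0],"twist":9},{"linear":[-3,-40,0],"twist":18},{"linear":[-6,-65,0],"twist":28},{"linear":[-9,-90,0],"twist":38},{"linear":[-12,-115,0],"twist":48},{"linear":[-15,-140,0],"twist":58},{"linear":[-17,-160,0],"twist":67},{"linear":[-19,-176,0],"twist":76.4},{"linear":[-19,-181,0],"twist":76.4},{"linear":[-19,-181,0],"twist":76.4},{"linear":[-19,-181,0],"twist":76.4},{"linear":[-19,-181,0],"twist":76.4}]' 255
python3 - <<'E'
from plant import bot
from h import *
c=bot.capture("wrist");np.savez("pics/w6.npz",**c);cv2.imwrite("pics/w6.png",c["frame"][:330])
o=bot.get_obs();print(o["tool_pos"],o["tcp_rot"])
W=world(c)
p,r=rect(W,(490,-106),25,90,110);print(len(p),p.mean(0),r)
y=np.radians(-9.6);X=np.array([np.cos(y),np.sin(y)]);Y=np.array([-X[1],X[0]])
P=523.3*X+69.5*Y;g=p.mean(0)[:2];d=g-P;print("pivot",P,"len",np.hypot(*d),"phi",np.degrees(np.arctan2(d[1],d[0])))
for D,a in((35,0),(19,0),(19,10),(19,30),(19,50),(19,70),(19,76)):
    f=np.radians(-113.3-a);q=P+95*np.array([np.cos(f),np.sin(f)])-D*np.array([np.sin(f),-np.cos(f)]);print(D,a,q.round(1))
E
```

```text
time: 15.32
tool_pos: [522.4, -119.5, 233.8]
tcp_rot: [-3.142, -0.0, 1.164]
contact_force: [0.2, -0.7, -0.1]
grip_width: 0.4
[ 522.32737861 -119.52929728  233.84391214] [-3.14155403e+00 -1.34962995e-04  1.16417638e+00]
257 [ 489.40498069 -106.41410015  100.28036351] ((489.83563232421875, -106.59966278076172), (17.305099487304688, 17.008031845092773), 21.85173225402832)
pivot [527.5621541  -18.74336058] len 95.61447828676111 phi -113.52025093443348
35 0 [ 522.1 -119.8]
19 0 [ 507.4 -113.5]
19 10 [ 491.3 -108.6]
19 30 [462.7 -90.8]
19 50 [442.  -64.2]
19 70 [431.6 -32.2]
19 76 [430.7 -22.1]
```

View pics/w6.png

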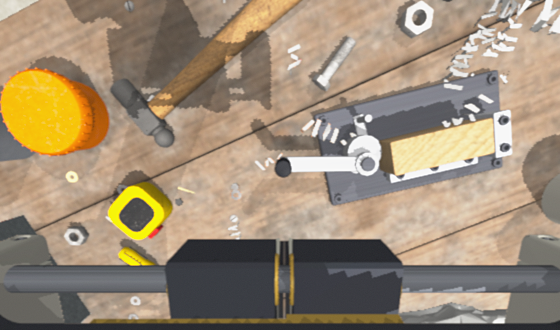

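The picture shows the black grip at (283,167), straight ahead of the shut fingers, with open bench under them. Now I'll go down and touch the grip.

```bash
python3 -m pendant '[{"linear":[0,0,-40],"twist":0},{"linear":[0,0,-85],"twist":0},{"linear":[0,0,-125],"twist":0},{"linear":[0,0,-155],"twist":0},{"linear":[0,0,-168],"twist":0},{"linear":[0,0,-168],"twist":0},{"linear":[0,0,-168],"twist":0}]'; python3 -m pendant '[{"linear":[-4,1.7,0],"twist":0},{"linear":[-8,3.5,0],"twist":0},{"linear":[-11,4.7,0],"twist":0},{"linear":[-12,5.2,0],"twist":0},{"linear":[-12,5.2,0],"twist":0}]'
```

```text
time: 16.25
tool_pos: [523.2, -120.3, 67.1]
tcp_rot: [3.139, -0.0, 1.164]
contact_force: [-0.0, -0.5, 0.2]
grip_width: 0.6
time: 16.88
tool_pos: [510.3, -114.8, 65.9]
tcp_rot: [3.141, -0.0, 1.164]
contact_force: [0.5, -0.4, -0.3]
grip_width: 0.5
```

```bash
python3 -m pendant '[{"linear":[-0.9,0.4,0],"twist":0},{"linear":[-1.8,0.8,0],"twist":0},{"linear":[-2.8,1.2,0],"twist":0},{"linear":[-3.7,1.6,0],"twist":0},{"linear":[-3.7,1.6,0],"twist":0}]'
```

```text
time: 17.5
tool_pos: [507.5, -113.5, 66.0]
tcp_rot: [3.14, -0.0, 1.164]
contact_force: [3.8, -0.3, -2.2]
grip_width: 0.2
```

```bash
python3 - <<'E'
import numpy as np
P=np.array([527.56,-18.74]);C=np.array([506.59,-113.18])
for a in list(range(2,11,2))+list(range(10,66,4))+[66,68,70,72,74,76,78,80]:
    f=np.radians(-113.4-a);D=18 if a<30 else 17.5
    q=P+95*np.array([np.cos(f),np.sin(f)])-D*np.array([np.sin(f),-np.cos(f)])-C;print(a,q.round(1))
E
```

```text
2 [-3.5  0.9]
4 [-6.8  1.8]
6 [-10.    2.8]
8 [-13.2   4. ]
10 [-16.3   5.2]
10 [-16.3   5.2]
14 [-22.4   8. ]
18 [-28.4  11.3]
22 [-34.   14.9]
26 [-39.4  18.9]
30 [-44.9  23.7]
34 [-49.6  28.5]
38 [-54.1  33.6]
42 [-58.1  39. ]
46 [-61.8  44.6]
50 [-65.1  50.5]
54 [-67.9  56.6]
58 [-70.3  62.9]
62 [-72.3  69.4]
66 [-73.8  75.9]
68 [-74.4  79.3]
70 [-74.9  82.6]
72 [-75.3  86. ]
74 [-75.5  89.3]
76 [-75.6  92.7]
78 [-75.6  96.1]
80 [-75.5  99.4]
```

```bash
python3 -m pendant '[{"linear":[-1.8,0.5,0],"twist":-1},{"linear":[-3.5,0.9,0],"twist":-2},{"linear":[-6.8,1.8,0],"twist":-4},{"linear":[-10,2.8,0],"twist":-6},{"linear":[-13.2,4,0],"twist":-8},{"linear":[-16.3,5.2,0],"twist":-10},{"linear":[-16.3,5.2,0],"twist":-10}]'
```

```text
time: 18.38
tool_pos: [489.7, -107.9, 65.9]
tcp_rot: [-3.141, 0.0, 0.989]
contact_force: [3.1, -3.2, 0.4]
grip_width: 0.5
```

```bash
python3 -m pendant '[{"linear":[-3,1.4,0],"twist":-2},{"linear":[-6.1,2.8,0],"twist":-4},{"linear":[-9.1,4.4,0],"twist":-6},{"linear":[-12.1,6.1,0],"twist":-8},{"linear":[-15,7.9,0],"twist":-10},{"linear":[-17.7,9.7,0],"twist":-12},{"linear":[-20.4,11.7,0],"twist":-14},{"linear":[-23.1,13.7,0],"twist":-16},{"linear":[-25.9,16.1,0],"twist":-18},{"linear":[-28.6,18.5,0],"twist":-20},{"linear":[-31,20.9,0],"twist":-22},{"linear":[-33.3,23.3,0],"twist":-24},{"linear":[-35.6,25.8,0],"twist":-26},{"linear":[-37.8,28.4,0],"twist":-28},{"linear":[-37.8,28.4,0],"twist":-28}]'
```

```text
time: 20.25
tool_pos: [451.7, -79.7, 65.8]
tcp_rot: [-3.141, 0.001, 0.5]
contact_force: [1.3, -4.2, 0.6]
grip_width: 0.3
```

```bash
python3 -m pendant '[{"linear":[-2.1,2.7,0],"twist":-2},{"linear":[-4,5.4,0],"twist":-4},{"linear":[-5.9,8.2,0],"twist":-6},{"linear":[-7.7,11,0],"twist":-8},{"linear":[-9.4,13.9,0],"twist":-10},{"linear":[-11,16.9,0],"twist":-12},{"linear":[-12.4,19.9,0],"twist":-14},{"linear":[-13.8,23,0],"twist":-16},{"linear":[-15,26.1,0],"twist":-18},{"linear":[-16.2,29.3,0],"twist":-20},{"linear":[-17.2,32.5,0],"twist":-22},{"linear":[-18.2,35.8,0],"twist":-24},{"linear":[-18.2,35.8,0],"twist":-24}]'
```

```text
time: 21.88
tool_pos: [433.2, -44.1, 65.6]
tcp_rot: [3.141, 0.002, 0.082]
contact_force: [-1.4, -6.7, -0.4]
grip_width: 0.4
```

```bash
python3 -m pendant '[{"linear":[-0.4,1.6,0],"twist":-1},{"linear":[-0.8,3.2,0],"twist":-2},{"linear":[-1.2,4.9,0],"twist":-3},{"linear":[-1.5,6.5,0],"twist":-4},{"linear":[-1.8,8.2,0],"twist":-5},{"linear":[-2.1,9.9,0],"twist":-6},{"linear":[-2.1,9.9,0],"twist":-6}]'
```

```text
time: 22.75
tool_pos: [431.0, -34.3, 65.6]
tcp_rot: [3.141, 0.002, -0.023]
contact_force: [-0.7, -7.7, -0.7]
grip_width: 0.3
```

```bash
python3 -m pendant '[{"linear":[-0.3,1.6,0],"twist":-1},{"linear":[-0.5,3.3,0],"twist":-2},{"linear":[-0.6,4.1,0],"twist":-2.5},{"linear":[-0.6,4.1,0],"twist":-2.5}]';python3 -m pendant '[{"linear":[-0.1,0.9,0],"twist":-0.5},{"linear":[-0.2,1.7,0],"twist":-1},{"linear":[-0.2,1.7,0],"twist":-1}]'
```

```text
time: 23.25
tool_pos: [430.4, -30.3, 65.6]
tcp_rot: [3.141, 0.002, -0.066]
contact_force: [-0.1, -7.5, -1.1]
grip_width: 0.4
time: 23.62
tool_pos: [430.3, -28.6, 65.6]
tcp_rot: [3.141, 0.002, -0.084]
contact_force: [-0.9, -7.7, -0.1]
grip_width: 0.4
```

```bash
for i in 1; do python3 -m pendant '[{"linear":[-0.1,0.8,0],"twist":-0.5},{"linear":[-0.1,0.8,0],"twist":-0.5}]'; done; python3 -m pendant '[{"linear":[0,0.8,0],"twist":-0.5},{"linear":[0,0.8,0],"twist":-0.5}]'; python3 -m pendant '[{"linear":[0,0.8,0],"twist":-0.5},{"linear":[0,0.8,0],"twist":-0.5}]'
```

```text
time: 23.88
tool_pos: [430.1, -27.8, 65.5]
tcp_rot: [3.141, 0.002, -0.093]
contact_force: [0.6, -6.6, -0.2]
grip_width: 0.5
time: 24.12
tool_pos: [430.1, -27.1, 65.6]
tcp_rot: [3.14, 0.002, -0.101]
contact_force: [-0.6, -8.3, 0.3]
grip_width: 0.3
time: 24.38
tool_pos: [430.1, -26.9, 65.6]
tcp_rot: [3.139, 0.002, -0.11]
contact_force: [-1.9, -11.7, -0.1]
grip_width: 0.5
```

```bash
python3 -m pendant '[{"linear":[0,0.3,0],"twist":0},{"linear":[0,0.3,0],"twist":0}]'; python3 -m pendant '[{"linear":[0,0.3,0],"twist":0},{"linear":[0,0.3,0],"twist":0}]'
python3 - <<'E'
from plant import bot
o=bot.get_obs();print(o["tool_pos"],o["contact_force"])
E
```

```text
time: 24.62
tool_pos: [430.1, -26.8, 65.6]
tcp_rot: [3.139, 0.002, -0.109]
contact_force: [-1.9, -12.7, 0.1]
grip_width: 0.5
time: 24.88
tool_pos: [430.1, -26.7, 65.6]
tcp_rot: [3.139, 0.002, -0.109]
contact_force: [-1.9, -15.7, -0.5]
grip_width: 0.7
[430.06402914 -26.73131273  65.614522  ] [ -1.92158833 -15.69840457  -0.45372317]
```

The position has stopped moving while the force rises past the 12 N resistance, so this is the end stop. I'll hold it at about 15 N.

```bash
python3 -m pendant '[{"linear":[0,0,0],"twist":0},{"linear":[0,0,0],"twist":0},{"linear":[0,0,0],"twist":0}]'; python3 -m pendant '[{"linear":[0,0,0],"twist":0},{"linear":[0,0,0],"twist":0},{"linear":[0,0,0],"twist":0}]'
```

```text
time: 25.25
tool_pos: [430.1, -26.7, 65.6]
tcp_rot: [3.139, 0.002, -0.109]
contact_force: [-1.0, -13.9, 0.5]
grip_width: 0.2
time: 25.62
tool_pos: [430.1, -26.7, 65.6]
tcp_rot: [3.139, 0.002, -0.109]
contact_force: [-1.6, -15.6, -0.1]
grip_width: 0.3
```

```bash
python3 - <<'E'
from plant import bot
from h import *
c=bot.capture("wrist");np.savez("pics/w7.npz",**c);cv2.imwrite("pics/w7.png",c["frame"][:330])
print(bot.get_obs()["contact_force"])
E
```

```text
[ -2.49215491 -15.03035201   0.05504987]
```

View pics/w7.png

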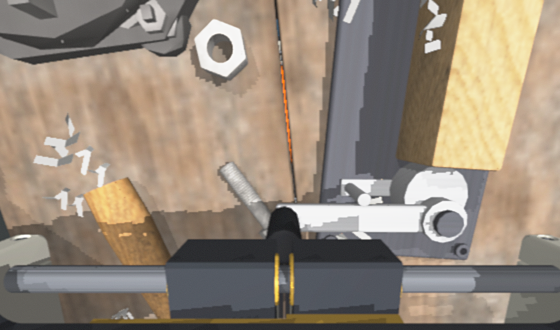

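The picture shows the fingers against the grip (285,225) and the lever lying towards the robot. The cam at (435,190) is against the block's end. The push stayed at 14–16 N for about 0.75 s without motion, so I'll retreat and check.

```bash
python3 -m pendant '[{"linear":[-0.5,-4,0],"twist":0},{"linear":[-2,-15,0],"twist":0},{"linear":[-4,-32,0],"twist":0},{"linear":[-4,-35,20],"twist":0},{"linear":[-4,-35,60],"twist":0},{"linear":[-4,-35,100],"twist":0},{"linear":[0,-35,150],"twist":0},{"linear":[20,-45,200],"twist":0},{"linear":[45,-60,235],"twist":0},{"linear":[65,-75,240],"twist":0},{"linear":[70,-80,240],"twist":0},{"linear":[70,-80,240],"twist":0},{"linear":[70,-80,240],"twist":0}]'
python3 - <<'E'
from plant import bot
from h import *
c=bot.capture("wrist");np.savez("pics/w8.npz",**c);cv2.imwrite("pics/w8.png",c["frame"][:330])
W=world(c);y=np.radians(-9.6);X=np.array([np.cos(y),np.sin(y)]);Y=np.array([-X[1],X[0]]);S=np.array([542.1,67.0])
d=W[...,:2]-S;jx=d@X;jy=d@Y
m=(W[...,2]>60)&(W[...,2]<74)&(abs(jx)<40)&(jy>-62)&(jy<75);p=np.c_[jx[m],jy[m]]
print("block in jig",len(p),cv2.minAreaRect(p.astype(np.float32)),W[m][:,2].mean(),p.min(0),p.max(0))
m=(W[...,2]>88)&(W[...,2]<112)&(np.hypot(jx+95,jy+87)<30);g=np.array([jx[m].mean(),jy[m].mean()])-[0,-87];print("grip rel pivot",g,np.hypot(*g),"angle off -x deg",np.degrees(np.arctan2(g[1],-g[0])))
E
```

```text
time: 27.3
tool_pos: [500.4, -104.6, 305.2]
tcp_rot: [-3.141, 0.002, -0.11]
contact_force: [0.2, -0.9, 0.2]
grip_width: 0.8
block in jig 2895 ((-0.6701831817626953, -3.7173233032226562), (103.378662109375, 38.0833625793457), 89.70513916015625) 68.03460842382201 [-19.897355   -55.41621723] [18.63110107 47.87528398]
grip rel pivot [-94.78623195  -5.2721483 ] 94.9327410040796 angle off -x deg -3.1835943478336417
```

View pics/w8.png

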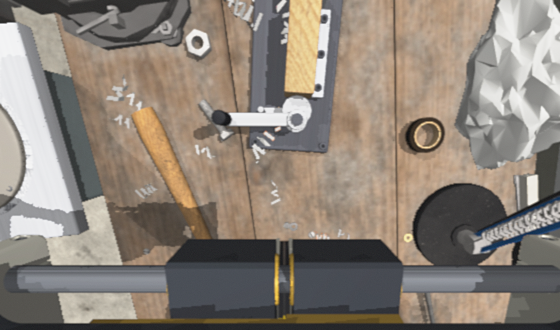

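The picture shows the lever (215–300,118) pointing towards the robot and the cam against the block's end. The block stands along the fence, and the hand is clear. For the last view I'll enlarge the stop peg by the lever bar, and I'll check the bystanders numerically.

```bash
python3 -m pendant '[{"linear":[-15,-30,20],"twist":0},{"linear":[-40,-80,40],"twist":0},{"linear":[-70,-130,50],"twist":0},{"linear":[-80,-150,50],"twist":0},{"linear":[-80,-150,50],"twist":0},{"linear":[-80,-150,50],"twist":0}]'
python3 - <<'E'
from plant import bot
from h import *
c=bot.capture("top");np.savez("pics/top9.npz",**c);a=np.load("pics/top0.npz")["frame"]
s=bot.capture("scene");a2=np.load("pics/scene0.npz")["frame"]
for n,u,v in(("tape",384,217),("nut",258,253),("bolt",291,247),("cup",206,163),("blacktape",299,152),("nut2",416,217)):
    f=lambda i:i[v-12:v+13,u-12:u+13].astype(int)
    print(n,abs(f(a)-f(c["frame"])).mean().round(1))
for n,u,v in(("tape",321,343),("nut",207,238),("bolt",228,265),("cup",276,160),("blacktape",345,229)):
    f=lambda i:i[v-12:v+13,u-12:u+13].astype(int);print("scene",n,abs(f(a2)-f(s["frame"])).mean().round(1))
w=np.load("pics/w8.npz")["frame"][0:160,190:350]
t=c["frame"][185:245,225:335]
o=np.hstack([cv2.resize(w,(480,480),interpolation=cv2.INTER_CUBIC),cv2.resize(np.load("pics/w7.npz")["frame"][140:260,260:380],(310,480),interpolation=cv2.INTER_CUBIC)])
cv2.imwrite("pics/end.png",o)
E
```

```text
time: 28.1
tool_pos: [421.4, -254.2, 355.7]
tcp_rot: [-3.141, 0.0, -0.109]
contact_force: [-0.3, -0.1, -0.8]
grip_width: 0.6
tape 45.2
nut 8.1
bolt 12.2
cup 1.7
blacktape 2.8
nut2 36.2
scene tape 4.5
scene nut 18.5
scene bolt 12.5
scene cup 32.7
scene blacktape 5.6
```

View pics/end.png

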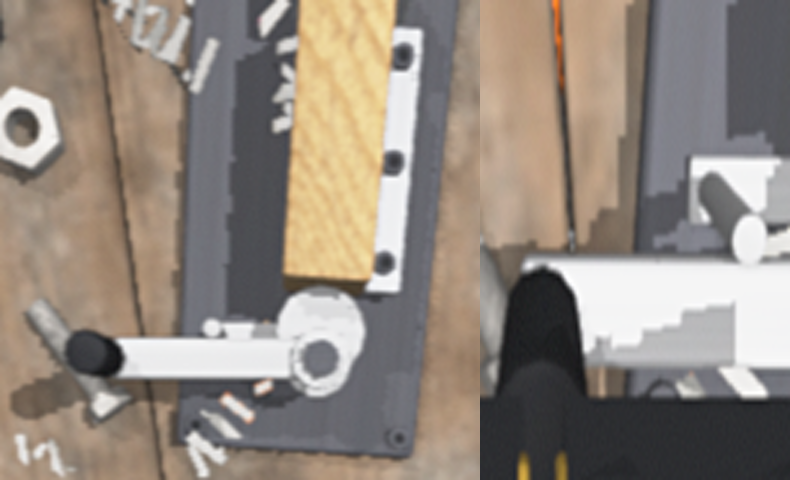

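The enlarged view shows the lever bar resting on its stop peg (210,328 left; 748,240 right), the cam against the block, and the block flush with the fence. I'm handing in.

```bash
python3 -c "
from plant import bot
o=bot.get_obs();print(o['time'],o['contact_force']);print(bot.close_job())"
```

```text
28.2 [ 0.05233627 -0.34765331 -1.63854918]
the job is handed in; nothing more can be done
None
```

I stood the smaller pine block in the jig against the fence, between pad and cam, and let go of it. Contact forces while placing it were about 5 N towards the fence and 2 N down. I then pushed the lever with closed fingers to its end stop and held it there for about 0.75 s at 14–16 N. No force reading went above 16 N, though the force is only reported at the end of each move. I took the hand away and handed the job in at 28.2 s.

**Last checks**
- **Lever:** the bar rests on its stop peg in the close view. It points 3.2° short of the jig's -x, which is within the stop's 4° tolerance.
- **Block:** it lies along the fence, square to about 0.3°. Its cam-side end is at -55.4 mm, where -55 is fully seated. Its pad-side end was cut off in that last view, so contact with the pad was not seen directly.
- **Bystanders:** comparing the final pictures with the first ones was inconclusive. The tape measure differed strongly in the top view and the cup in the scene view, but each differed little in the other view, so I put that down to the arm and its shadow. The nut and bolt differed moderately in both views. The fingers never went down near any of the listed things except the bolt. They passed over it with the tips at 65 mm, and its stated height is at most 20 mm if it lies flat.

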